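# Knife-edge balance check of rotor arms

## Robot

A 7-joint arm with a two-finger parallel gripper is mounted at the origin on the work surface. World frame = base frame: x ahead of the robot, y to its left, z up, the work surface at z = 0. Lengths are in m, angles in degrees, forces in N, time in s.
With the tool pointing down it reaches from about 0.425 to 0.95 m from the base axis. Payload 4.7 kg.
Tool frame: the origin (TCP) lies midway between the tips of the shut fingers; the grasp point (between the pads) lies 19 mm behind it; z points along the fingers, x is the direction in which the jaws open and shut, and the axes are right-handed (so a half turn about z gives the same grasp; the last joint's range is limited). The gripper opens to 85 mm and grips with 20 to 120 N. Pads are 22 mm wide; open, the fingers measure 114 mm over their backs; the gripper's body (76 mm by 85 mm) begins 54 mm behind the grasp point. The pads swing forward as they close: fully open they stand 13 mm farther back than shut.
Start: joints at [-65.713, 26.849, -2.785, 87.806, 1.381, 65.374, -4.715], TCP at [0.295, 0.607, 0.196] pointing down, gripper open.
Joint ranges: [-148.3, 148.3], [-19.14, 114.17], [-79.39, 73.82], [5.75, 140.21], [-59.74, 239.74], [12.07, 113.84], [-152.46, 152.46]. Speed limits (degrees/s): [147.25, 147.25, 180, 180, 180, 180, 180].

## Interface

Orientations are given as [roll, pitch, yaw] about the fixed x, y, z axes, in that order (R = Rz(yaw) Ry(pitch) Rx(roll)).
In Python, from workcell import bot, kin, read_camera, find_in, outline_of, spot_point gives the robot as it stands. Calls block until the motion is done:
- bot.movep(position, orientation): joint-space move of the TCP to a pose.
- bot.move_linear(position, max_speed=0.15, rot=None): straight line of the TCP; rot=None keeps the orientation; max_speed is the mean speed in m/s.
- bot.goto_joints(angles): joint-space move.
- bot.grip(opening, strength=None): finger opening in m; strength is the grip in N (None keeps the last); returns when the fingers have stopped.
- bot.hold(seconds).
- kin.solve_ik(position, orientation): joint angles nearest the present ones, or None.
- bot.get_obs(): the state.
- read_camera(name): name is "scene" or "top" or "wrist"; returns a dict with "img" (420x560x3 uint8, red, green, blue), "z_map" (420x560 float32, m along the optical axis (not along the pixel's ray), 0 where there is no reading), "mtx" (3x3 intrinsics, pixels), "distortion" ([k1, k2, p1, p2, k3] as OpenCV has them; the pictures are not rectified), "position" and "orientation" of the camera in the world. Camera axes: x right, y up, looking along -z (the intrinsics and any distortion apply to the point x, -y, -z); pixel columns grow to the right and rows downward; lengths in m; the calibration is good to about 2 mm. A picture is of the moment at which its call begins.
A pose or a line that the arm cannot do raises bot.IKError and nothing moves.
- bot.job_done(): hands the job in, once; it reports no verdict.
Trained networks look in a picture, given as the dict that the camera call returned (one of the last four; its "shot" number tells which), for a name from the list of things; names that differ only in an ending like _2 or _b are one class to them, and where a whole thing is asked for, a point or a joint stands for the part that bears it (a point fixed in the world has none). Each returns a list of dicts, best first, with "confidence" (0 to 1); they miss things now and then, are a little off and sometimes report something else, mostly with a low value. They report only what shows in the picture. A call takes as long as a camera call. They do not tell look-alikes from the thing itself.
- find_in(picture, label): "at" ([column, row] in pixels, amid what is visible of it).
- outline_of(picture, label): "mask" (420x560 bool, what is visible of it) and "at" ([column, row] in pixels, amid what is visible of it).
- spot_point(picture, label): "at" ([column, row] in pixels: a listed point, or the origin of a listed thing).
The state is a dict: "t": time; "joint_pos": joint angles; "joint_vel": joint speeds; "joint_torque": joint torques, N m; "position": TCP position; "ee_rot": TCP orientation; "contact_force": force on the tool from outside, world axes, zero at the start; "moment": the same for the moment, N m; "width": finger opening in m.
Only numpy, scipy, OpenCV 4.12 (cv2) and the standard library are available. Lean on these libraries where they do the work, as an engineer would, in place of code of your own. Each camera call takes 0.05 s, during which the arm holds its last target. There are 200 camera calls.

## Task

Two rotor arms that look the same stand on the lab bench, and one of them hides an off-centre weight. Find out which by setting an arm on the knife edge with its groove astride the edge and letting go: leave the arm that balances sitting level on the edge, and stand the one that tips upright in the red reject tray. Let neither arm topple over.

Things in the scene. Friction and masses are not known exactly. Their poses are not given: they have to be found in the camera images.
- rotor_1_grip (a point): Centre of the blue grip boss (26 x 26, 40 tall; grip it across the beam) on top of a rotor arm, 77 above its feet. Aluminium beam 204 x 24 x 12, underside 45 up; white buckets (32 dia, 45 tall) under the ends, 85 from the middle, are its feet. Under the middle a steel inverted-V groove across the beam, mouth 25 wide, apex 32 below this point. x along beam, z up. 0.18-0.28 kg.
- rotor_2_grip (a point): The same point on the other rotor arm: same shape, size, colours and axes. One of the two hides the off-centre weight (inside one bucket); they cannot be told apart by eye, only by balancing.
- knife_edge (a point): Middle of the knife edge's top, 91.5 above the bench, on a grey stand (base 250 x 90, yellow stop pads 18 high). Edge runs along y, 53 long, 3 thick; an arm lies along x, z up. Seated, its boss centre is 33 above this point. A good arm stays level when let go; the bad one tips 15-20 deg in under 1 s onto a pad, still astride, and its boss can be gripped again from above across the beam.
- reject_tray_in (a point): centre of the inner floor of the fixed red reject tray, the floor 5 above the bench. Inside 300 (x) by 120 (y), outside 310 x 130, walls 5 thick, 30 tall overall, open on top; x along its length, z up. An arm fits in it lengthwise.
There are look-alikes about, which are no part of the job. Leave any green or purple look-alike of the part that bears rotor_2_grip alone.

How it is judged:
By the outcome, as a careful person would: the job done as asked, in the order asked, and still so for the second after the job is handed in, with the robot touching nothing.
It also fails if it takes over 67 s, if anything falls off the work surface, if the arm or the gripper's body presses on something with over 40 N, if the wrist force passes 120 N, or if a joint passes its speed limit or range.

## Working session

There is one attempt and no reset: what is moved stays moved. The work goes in short steps, each a Python script; the robot and the scene stay as the last script left them, time stands still between calls to the robot, and variables do not carry over. Pictures are saved under pics/ and viewed, about 8 in all and at most 12, crops included, and the job is handed in when it is done.

```bash
mkdir -p pics; ls; cat > h.py <<'E'
import numpy as np, cv2
from scipy.spatial.transform import Rotation as R
from workcell import bot, kin, read_camera, find_in, outline_of, spot_point
def camR(p):
    o=np.array(p["orientation"],float)
    return o if o.shape==(3,3) else R.from_euler('xyz',o,degrees=True).as_matrix()
def ray(p,uv):
    n=cv2.undistortPoints(np.array([[uv]],float),np.array(p["mtx"]),np.array(p["distortion"]))[0,0]
    return camR(p)@np.array([n[0],-n[1],-1.0])
def at_z(p,uv,z):
    d=ray(p,uv); c=np.array(p["position"]); return c+d*(z-c[2])/d[2]
def at_depth(p,uv):
    d=p["z_map"][int(round(uv[1])),int(round(uv[0]))]; return np.array(p["position"])+ray(p,uv)*d
def cloud(p,mask):
    v,u=np.nonzero(mask&(p["z_map"]>0)); uv=np.stack([u,v],1).astype(float)
    n=cv2.undistortPoints(uv[:,None],np.array(p["mtx"]),np.array(p["distortion"]))[:,0]
    z=p["z_map"][v,u]; return np.array(p["position"])+(np.c_[n[:,0],-n[:,1],-np.ones(len(n))]*z[:,None])@camR(p).T, np.c_[u,v]
def save(p,name): cv2.imwrite(f"pics/{name}.png",p["img"][:,:,::-1])
E
python3 - <<'E'
from h import *
o=bot.get_obs(); print(o["t"],o["position"],o["ee_rot"],o["width"])
a=[]
for n in("top","scene"):
    p=read_camera(n); a.append(p["img"]); print(n,p["position"],p["orientation"],p["mtx"][0])
    for l in("rotor_1_grip","knife_edge","reject_tray_in"):
        for d in spot_point(p,l): print(l,np.round(d["at"],1),round(d["confidence"],2),np.round(at_depth(p,d["at"]),4))
    for d in find_in(p,"rotor_1_grip"): print("find",np.round(d["at"],1),round(d["confidence"],2))
    save(p,n)
E
```

```text
pics
0.0 [0.29501432 0.60640382 0.19504559] [1.79995016e+02 1.11666314e-01 6.40568222e+01] 0.08522414376126243
top [0.41749414 0.12903886 1.41484295] [  3.27521926  -1.20352655 -90.30556871] [538.15711001   0.         278.5975655 ]
rotor_1_grip [312.7 225.6] 0.65 [0.4406 0.0176 0.0971]
knife_edge [298.7 135.3] 0.63 [0.6698 0.0485 0.0678]
reject_tray_in [446.1 203.7] 0.9 [ 0.4985 -0.3498  0.0013]
find [311.6 225.8] 0.7
scene [1.46787843 0.33663993 1.24180091] [ 40.63664821   0.90839888 101.6055671 ] [512.58192112   0.         277.69934854]
rotor_1_grip [247.7 186.5] 0.63 [0.4485 0.0147 0.0863]
knife_edge [240.7 241.3] 0.97 [0.6591 0.0466 0.0923]
reject_tray_in [139.  198.4] 0.89 [ 0.493  -0.3444  0.0042]
find [251.4 191.1] 0.68
```

View pics/top.png

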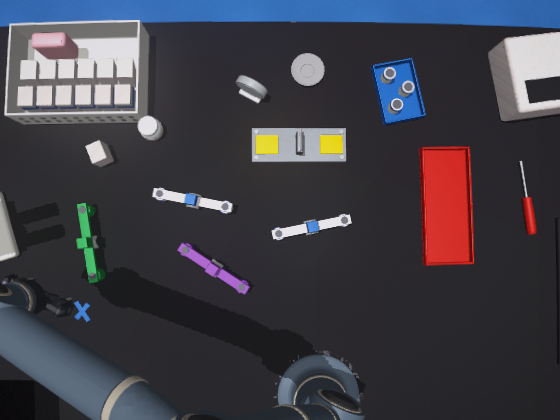

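View pics/scene.png

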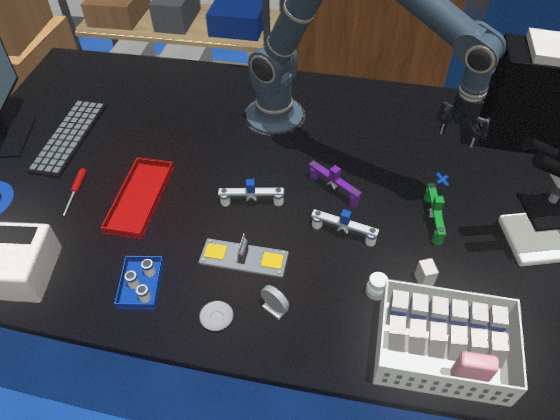

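The top view shows silver arms with blue bosses at (192,200) and (312,226). These fit the description. The look-alikes to avoid are purple at (213,268) and green at (88,243). The knife stand is at (299,144), with its long axis along world y, and the red tray is at (446,205), lying along world x. Next I'll measure them and confirm with a crop.

```bash
cat >> h.py <<'E'
def pca(P):
    P=P[:,:2]; (c,s,a)=cv2.minAreaRect((P*1000).astype(np.float32)); c=np.array(c)/1000
    w,V=np.linalg.eigh(np.cov(P.T)); d=V[:,1]; return c,np.array(s),np.degrees(np.arctan2(d[1],d[0]))
def boss(p,uv,r=14):
    """blue boss near pixel: centre of top face xyz, beam yaw"""
    hsv=cv2.cvtColor(p["img"],cv2.COLOR_RGB2HSV); m=np.zeros(hsv.shape[:2],bool)
    u,v=map(int,uv); m[v-r:v+r,u-r:u+r]=True
    b=m&(hsv[...,0]>95)&(hsv[...,0]<130)&(hsv[...,1]>90)&(hsv[...,2]>60)
    return b
E
python3 - <<'E'
from h import *
crop=[]
for n,cs in(("top",[(192,200),(312,226)]),("scene",[(345,217),(250,186)])):
    p=read_camera(n); hsv=cv2.cvtColor(p["img"],cv2.COLOR_RGB2HSV)
    for c in cs:
        C,_=cloud(p,boss(p,c)); T=C[C[:,2]>np.percentile(C[:,2],90)-.006]
        print(n,c,len(C),"zmax",np.round(np.percentile(C[:,2],[5,50,95]),4),"top med",np.round(T.mean(0),4), "rectmid",np.round(pca(T)[0],4),pca(T)[1])
        m=np.zeros(hsv.shape[:2],bool); r=60; m[max(0,c[1]-r):c[1]+r,max(0,c[0]-r):c[0]+r]=True
        C,_=cloud(p,m&(hsv[...,1]<60)&(hsv[...,2]>90)); t=np.linalg.norm(C[:,:2]-T.mean(0)[:2],axis=1)
        B=C[(C[:,2]>.045)&(C[:,2]<.066)&(t<.125)]; q=pca(B); print("  beam",len(B),np.round(q[0],4),q[1],round(q[2],2),"z",np.median(B[:,2]).round(4))
    y=(hsv[...,0]>22)&(hsv[...,0]<35)&(hsv[...,1]>150)&(hsv[...,2]>100)
    k,l,st,ce=cv2.connectedComponentsWithStats(y.astype(np.uint8))
    g=[i for i in range(1,k) if st[i,4]>150]; cs=[]
    for i in g:
        C,_=cloud(p,l==i); cs.append(pca(C)[0]); print(n,"pad",np.round(cs[-1],4),pca(C)[1],np.median(C[:,2]).round(4))
    if len(cs)==2: d=cs[1]-cs[0]; print("pads mid",(cs[0]+cs[1])/2,np.degrees(np.arctan2(d[1],d[0])),np.linalg.norm(d))
    m=np.zeros(y.shape,bool); k=(299,145) if n=="top" else (242,250); m[k[1]-25:k[1]+25,k[0]-15:k[0]+15]=True
    C,_=cloud(p,m); K=C[(C[:,2]>.08)&(C[:,2]<.1)]; print(n,"edge",len(K),np.round(K.mean(0),4),*pca(K), K[:,2].max())
    r=((hsv[...,0]<8)|(hsv[...,0]>172))&(hsv[...,1]>150)&(hsv[...,2]>80)
    k,l,st,ce=cv2.connectedComponentsWithStats(r.astype(np.uint8)); i=1+np.argmax(st[1:,4]); C,_=cloud(p,l==i)
    print(n,"tray",*pca(C[C[:,2]<.015]),*pca(C), np.percentile(C[:,2],[5,50,99]))
    if n=="top": crop=cv2.resize(p["img"][120:300,60:360],None,fx=2.6,fy=2.6,interpolation=cv2.INTER_CUBIC); cv2.imwrite("pics/crop1.png",crop[:,:,::-1])
E
```

```text
top (192, 200) 129 zmax [0.0671 0.097  0.1015] top med [0.5084 0.3187 0.0982] rectmid [0.5081 0.3188] [23.35505295 25.54719162]
  beam 685 [0.4972 0.3133] [173.48451233 164.30635071] 78.13 z 0.0574
top (312, 226) 120 zmax [0.0905 0.0968 0.1024] top med [0.4392 0.0177 0.0983] rectmid [0.4394 0.018 ] [24.45157242 25.38404083]
  beam 687 [0.4392 0.0175] [ 35.19301224 205.01933289] 101.2 z 0.0575
top pad [0.6561 0.1301] [55.16036606 49.83744049] 0.0191
top pad [ 0.6562 -0.0395] [59.34355927 50.04954147] 0.0187
pads mid [0.65614087 0.04529817] -89.95817265045447 0.16955489671297297
top edge 30 [0.6513 0.0461 0.0927] [0.65607886 0.0455371 ] [ 2.81109762 50.08694839] -178.1829276142582 0.0969917780552696
top tray [ 0.49586136 -0.3511915 ] [319.98144531 146.04769897] -179.29685341451798 [ 0.49571082 -0.35102359] [320.09863281 146.44166565] -179.3430822301607 [0.00077825 0.00664503 0.03408191]
scene (345, 217) 149 zmax [0.0612 0.0925 0.1023] top med [0.5087 0.3208 0.0996] rectmid [0.5078 0.321 ] [25.50879669 28.48246765]
  beam 549 [0.4987 0.3148] [173.54138184 162.228302  ] 78.53 z 0.0583
scene (250, 186) 128 zmax [0.0252 0.0894 0.1023] top med [0.439  0.0199 0.0989] rectmid [0.439  0.0199] [28.2079792  25.21891975]
  beam 461 [0.4408 0.0195] [ 35.63768387 203.78277588] 101.57 z 0.0586
scene pad [ 0.6568 -0.0371] [57.00024796 49.71919632] 0.0199
scene pad [0.6564 0.1326] [48.61528397 58.29340744] 0.0201
pads mid [0.65662137 0.0477738 ] 90.1370223295884 0.16974567125893836
scene edge 28 [0.6575 0.047  0.0903] [0.65694263 0.04662936] [ 2.61373806 50.20971298] 179.74906917734356 0.09782405817171091
scene tray [ 0.47643228 -0.35181067] [347.8190918  154.07855225] -177.6348177792079 [ 0.4771553  -0.35175314] [349.04049683 155.21916199] -177.99699016543317 [0.0019166  0.00840826 0.03494815]
```

View pics/crop1.png

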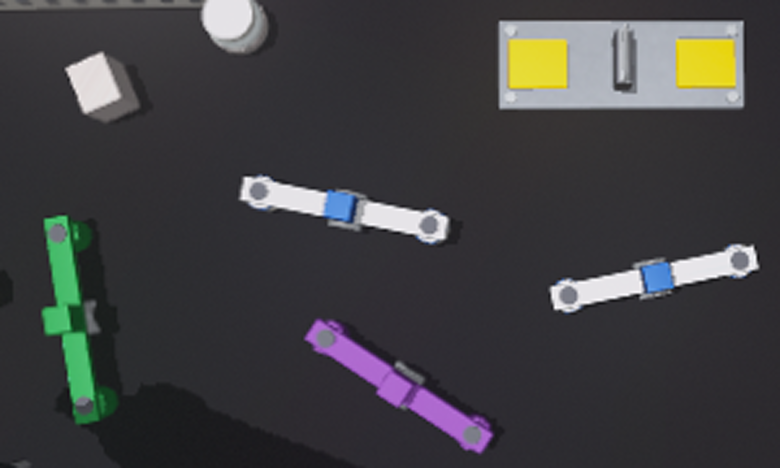

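The crop confirms that both silver arms with blue bosses are the real ones, and the green and purple arms are left alone. I'll check the IK for the whole chain, then test arm A (y≈0.32) on the edge.

```bash
cat >> h.py <<'E'
A=np.array([.5083,.3198]); B=np.array([.4392,.0188]); K=np.array([.6564,.0464]); T=np.array([.4950,-.3505])
def P(xy,z): return [float(xy[0]),float(xy[1]),z]
def D(yaw): return [180,0,yaw]
def go(xy,z,yaw): bot.movep(P(xy,z),D(yaw))
def st(tag=""):
    o=bot.get_obs(); print(tag,round(o["t"],2),np.round(o["position"],4),np.round(o["ee_rot"],2),"F",np.round(o["contact_force"],2),"M",np.round(o["moment"],3),"w",round(o["width"],4)); return o
E
python3 - <<'E'
from h import *
for nm,xy,z,yaws in(("A",A,.058,(-11.7,168.3)),("B",B,.058,(11.4,-168.6)),("K",K,.1055,(0,180)),("T",T,.063,(90.7,-89.3)),("Khi",K,.2,(0,180))):
    for y in yaws:
        q=kin.solve_ik(P(xy,z),D(y)); print(nm,y,None if q is None else np.round(q,0))
E
```

```text
A -11.7 [-48.  29.  16. 106. -10.  46. -39.]
A 168.3 [-21.  30. -20. 105.  13.  47. 120.]
B 11.4 [-27.  17.  23. 127. -11.  37.  15.]
B -168.6 [ -58.   28.   64.  129.  -38.   45. -136.]
K 0 [-26.  32.  27.  97. -17.  55.   7.]
K 180 [ 33.  48. -68.  93.  47.  71. 136.]
T 90.7 [  2.  34.  41. 106. -29.  50. 148.]
T -89.3 [ -3.  37.  50. 107. -35.  53. -26.]
Khi 0 [-27.  27.  28.  91. -14.  65.   4.]
Khi 180 [ 33.  41. -68.  88.  39.  77. 142.]
```

```bash
python3 - <<'E'
from h import *
go(A,.15,-11.7); st("hover")
bot.move_linear(P(A,.058),0.1); st("at A")
bot.grip(0.0,60); st("grip")
bot.move_linear(P(A,.2),0.15); bot.hold(.2); st("lift")
go(K,.17,0); bot.hold(.2); st("over K")
p=read_camera("wrist"); save(p,"wristK"); p=read_camera("scene"); cv2.imwrite("pics/s2.png",cv2.resize(p["img"][140:300,120:400],None,fx=2.8,fy=2.8)[:,:,::-1])
E
```

```text
hover 1.95 [0.5075 0.3219 0.1501] [-1.7994e+02  3.0000e-02 -1.1500e+01] F [-0.78  0.23  0.02] M [0.039 0.031 0.067] w 0.0858
at A 3.02 [0.5089 0.3201 0.0587] [-1.7994e+02 -6.0000e-02 -1.1700e+01] F [ 0.51  0.04 -0.56] M [-0.007 -0.004  0.012] w 0.0854
grip 3.62 [0.5085 0.3199 0.0585] [-1.7997e+02 -2.0000e-02 -1.1700e+01] F [-1.32 -0.86  3.92] M [-0.114  0.208  0.016] w 0.0233
lift 4.92 [0.5079 0.3195 0.199 ] [ 1.7992e+02  6.0000e-02 -1.1700e+01] F [-0.61  0.01 -3.51] M [-0.05   0.002 -0.009] w 0.0233
over K 6.31 [0.6562 0.0485 0.1701] [-1.7995e+02 -1.0000e-02  1.7000e-01] F [ 0.78 -0.33 -3.05] M [-0.066 -0.021 -0.   ] w 0.0231
```

View pics/s2.png

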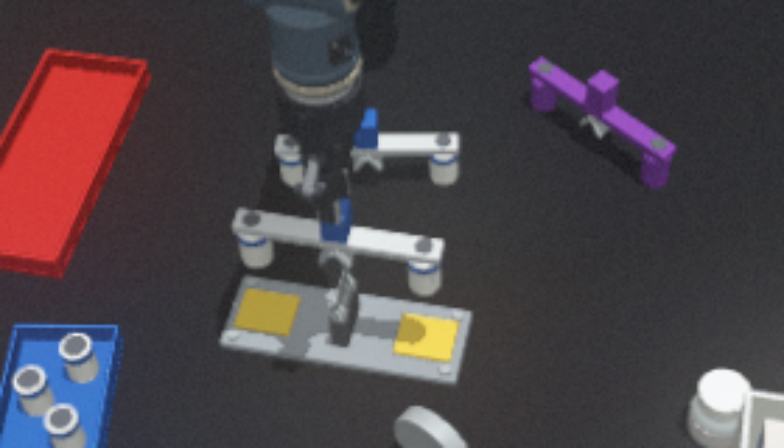

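Arm A is held level over the edge, and its groove lines up with the blade. Lowering.

```bash
python3 - <<'E'
from h import *
bot.move_linear(P(K,.110),0.08); bot.hold(.3); st("pre")
for z in(.108,.1070,.1062,.1055,.1048):
    bot.move_linear(P(K,z),0.03); bot.hold(.1); o=st(z)
    if o["contact_force"][2]>1: break
bot.grip(.045); bot.hold(.1); p0=read_camera("scene"); bot.hold(1.2); st("open")
p=read_camera("scene"); cv2.imwrite("pics/s3.png",np.vstack([cv2.resize(q["img"][180:290,160:360],None,fx=2.7,fy=2.7) for q in (p0,p)])[:,:,::-1])
E
```

```text
pre 7.61 [0.6566 0.0464 0.1105] [-1.7999e+02 -4.0000e-02  0.0000e+00] F [ 0.05 -0.33 -2.95] M [-0.079 -0.001  0.044] w 0.023
0.108 7.96 [0.6563 0.0464 0.1079] [ 1.8e+02  1.0e-02 -0.0e+00] F [ 0.24  0.21 -1.72] M [-0.06  -0.016  0.02 ] w 0.0235
0.107 8.31 [0.6564 0.0464 0.107 ] [180.   0.   0.] F [ 0.95 -0.18 -3.3 ] M [-0.048  0.004 -0.025] w 0.023
0.1062 8.66 [0.6565 0.0464 0.1063] [-1.8e+02 -1.0e-02  0.0e+00] F [ 0.03  0.12 -3.01] M [ 0.    -0.029 -0.028] w 0.0228
0.1055 9.01 [0.6566 0.0464 0.1061] [-1.7999e+02 -4.0000e-02 -0.0000e+00] F [-0.91 -0.54  2.41] M [-0.012  0.27  -0.057] w 0.0235
open 10.7 [0.6564 0.0464 0.1055] [-180.    0.    0.] F [ 0.11 -0.63 -0.02] M [0.002 0.019 0.053] w 0.0449
```

View pics/s3.png

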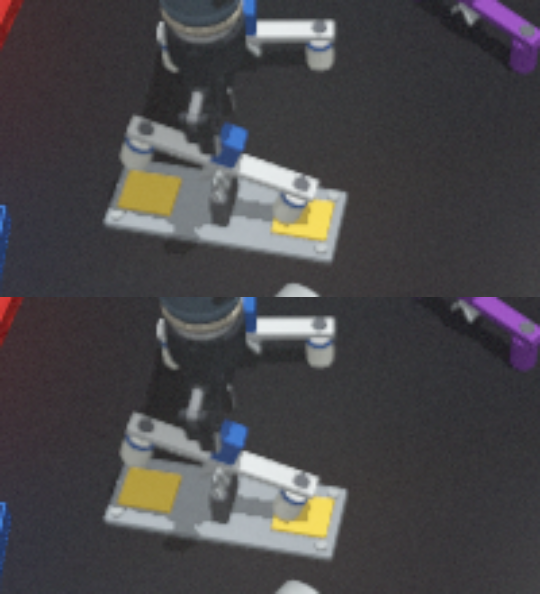

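Arm A tipped onto the +y pad, so it is the bad one. It is still astride. The load moment of −0.06 N·m about x agrees with that. I'll retreat, measure the tilt and regrip.

```bash
python3 - <<'E'
from h import *
bot.move_linear(P(K,.2),0.2)
for n in("scene","top"):
    p=read_camera(n); C,uv=cloud(p,np.ones((420,560),bool)); 
    hsv=cv2.cvtColor(p["img"],cv2.COLOR_RGB2HSV)[uv[:,1],uv[:,0]]
    m=(abs(C[:,0]-K[0])<.03)&(abs(C[:,1]-K[1])<.12)&(C[:,2]>.05)&(C[:,2]<.155)
    bl=m&(hsv[:,0]>95)&(hsv[:,0]<130)&(hsv[:,1]>90); b=C[bl]
    print(n,"blue",len(b),np.round(np.percentile(b,[5,50,95],axis=0),4).tolist())
    w=C[m&~bl&(hsv[:,1]<60)&(abs(C[:,1]-K[1])>.03)&(abs(C[:,0]-K[0])<.012)]
    f=np.polyfit(w[:,1],w[:,2],1); r=w[:,2]-np.polyval(f,w[:,1]); w=w[abs(r)<.012]
    f=np.polyfit(w[:,1],w[:,2],1); print("  tilt",np.degrees(np.arctan(f[0])),"z at K",np.polyval(f,K[1]),len(w),"x",w[:,0].mean())
st()
for s in(-1,1):
  t=np.radians(17)
  print(kin.solve_ik([K[0],K[1],.11],[180+17*s,0,0]))
E
```

```text
scene blue 162 [[0.6452, -0.0191, 0.0704], [0.6657, 0.0605, 0.1385], [0.6693, 0.1119, 0.1489]]
  tilt -17.919935614018755 z at K 0.10518787890340808 411 x 0.6581762832744001
top blue 38 [[0.6429, 0.0665, 0.1247], [0.6531, 0.0712, 0.1396], [0.6649, 0.0801, 0.1435]]
  tilt -17.755346641659703 z at K 0.10496931902746574 267 x 0.655537575037479
 11.47 [0.6551 0.0465 0.1978] [1.7998e+02 2.2000e-01 1.0000e-02] F [-0.17  1.06 -0.39] M [-0.009 -0.032 -0.021] w 0.0451
[-33.83685284  33.69831941  25.96164897  95.07877119   3.08566944
  57.43972493 -13.10051116]
[ -8.47658676  31.01598243  13.4492884   96.56093764 -28.6272891
  57.58238086  19.68209049]
```

```bash
cat >> h.py <<'E'
def lower(xy,zs,thr=1.0):
    for z in zs:
        bot.move_linear(P(xy,z),0.03); bot.hold(.1); o=st(z)
        if o["contact_force"][2]>thr: break
E
python3 - <<'E'
from h import *
t=np.radians(17.8); up=np.array([0,np.sin(t),np.cos(t)]); c=np.array([K[0],K[1],.0915])+.033*up; g=c-.019*up
bot.movep(list(g+.06*up),[162.2,0,0]); bot.hold(.1)
bot.move_linear(list(g),0.1); st("at tilt")
bot.grip(0.0,60); st("grip")
bot.move_linear(list(g+[0,0,.1]),0.15); st("lift")
go(T,.16,-89.3); bot.hold(.3); st("over T")
p=read_camera("scene"); cv2.imwrite("pics/s4.png",cv2.resize(p["img"][90:270,60:330],None,fx=2.7,fy=2.7)[:,:,::-1])
E
```

```text
at tilt 12.7 [0.6569 0.0506 0.1054] [ 1.6222e+02 -6.0000e-02 -1.0000e-02] F [0.35 0.06 0.18] M [ 0.286 -0.004  0.065] w 0.0448
grip 13.04 [0.6571 0.0512 0.1059] [ 1.6224e+02 -1.0000e-01  3.0000e-02] F [-1.55  1.07  4.92] M [ 0.228  0.248 -0.099] w 0.0224
lift 13.86 [0.6554 0.0507 0.2033] [1.6218e+02 1.5000e-01 0.0000e+00] F [ 0.17 -0.15 -2.61] M [ 0.455  0.048 -0.002] w 0.0225
over T 15.81 [ 0.4955 -0.3499  0.16  ] [-1.800e+02  1.000e-02 -8.922e+01] F [-0.5   0.23 -2.07] M [-0.062  0.024  0.064] w 0.0227
```

View pics/s4.png

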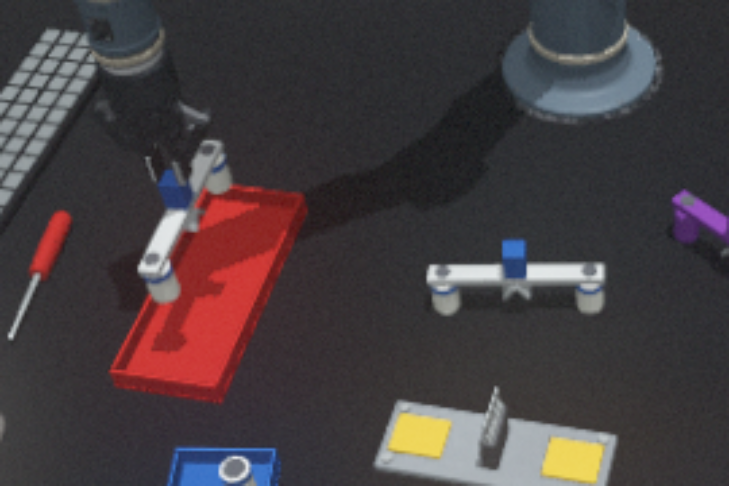

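Arm A hangs level over the tray and in line with it. I'll lower it in, release it, then fetch arm B.

```bash
python3 - <<'E'
from h import *
bot.move_linear(P(T,.069),0.1); bot.hold(.2); st("pre")
lower(T,(.067,.0655,.0645,.0635,.0627,.0618,.061))
bot.grip(.05); bot.move_linear(P(T,.16),0.12); st("up")
go(B,.16,11.4); bot.hold(.2)
p=read_camera("scene"); cv2.imwrite("pics/s5.png",cv2.resize(p["img"][90:270,60:330],None,fx=2.7,fy=2.7)[:,:,::-1])
bot.grip(.085)
bot.move_linear(P(B,.058),0.1); st("at B"); bot.grip(0,60); st("grip")
bot.move_linear(P(B,.2),0.15); bot.hold(.2); st("lift")
go(K,.17,0); bot.hold(.3); st("over K")
bot.move_linear(P(K,.110),0.08); bot.hold(.3); st("pre")
p=read_camera("scene"); cv2.imwrite("pics/s6.png",cv2.resize(p["img"][150:290,120:360],None,fx=3,fy=3)[:,:,::-1])
E
```

```text
pre 17.12 [ 0.4954 -0.3507  0.0696] [-1.7994e+02 -3.0000e-02 -8.9290e+01] F [ 0.24  0.25 -3.21] M [-0.048  0.034 -0.014] w 0.0226
0.067 17.47 [ 0.495  -0.3505  0.067 ] [180.    0.  -89.3] F [ 0.03 -0.65 -2.6 ] M [0.027 0.022 0.005] w 0.0227
0.0655 17.82 [ 0.4951 -0.3506  0.0655] [-1.7999e+02 -1.0000e-02 -8.9300e+01] F [-0.2  -0.48 -2.29] M [-0.025  0.03  -0.031] w 0.0226
0.0645 18.17 [ 0.4949 -0.3506  0.0646] [180.    -0.   -89.31] F [-0.95 -0.85 -0.24] M [-0.02   0.109 -0.054] w 0.023
0.0635 18.52 [ 0.495  -0.3508  0.0643] [-1.7997e+02 -1.0000e-02 -8.9310e+01] F [-2.86  1.31  4.92] M [0.22  0.542 0.017] w 0.0229
up 19.85 [ 0.4946 -0.35    0.1592] [ 1.7993e+02  5.0000e-02 -8.9290e+01] F [-0.04 -0.6  -0.7 ] M [-0.014 -0.001  0.035] w 0.0497
at B 23.1 [0.4397 0.0188 0.0585] [-1.80e+02 -7.00e-02  1.14e+01] F [ 0.44 -0.46  0.29] M [0.026 0.011 0.064] w 0.0846
grip 23.71 [0.4394 0.0189 0.0585] [-1.7998e+02 -2.0000e-02  1.1400e+01] F [-1.5   0.48  5.21] M [-0.     0.307 -0.044] w 0.0234
lift 25.01 [0.4387 0.0187 0.1992] [1.7998e+02 1.0000e-01 1.1400e+01] F [-0.08  0.57 -0.26] M [-0.048  0.043  0.039] w 0.0225
over K 26.19 [0.656  0.0463 0.1709] [-1.7994e+02 -5.0000e-02 -1.0000e-02] F [ 0.69  0.56 -2.11] M [-0.021 -0.052  0.008] w 0.023
pre 27.39 [0.6566 0.0465 0.1104] [-1.7999e+02 -4.0000e-02  0.0000e+00] F [ 0.23 -0.87 -2.16] M [-0.025 -0.002 -0.015] w 0.0227
```

View pics/s6.png

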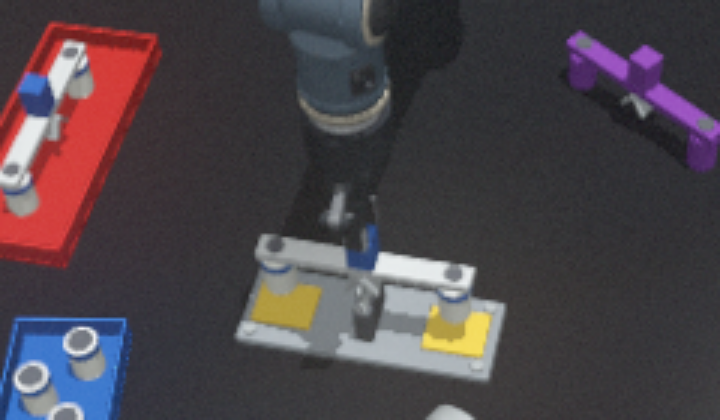

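View pics/s5.png

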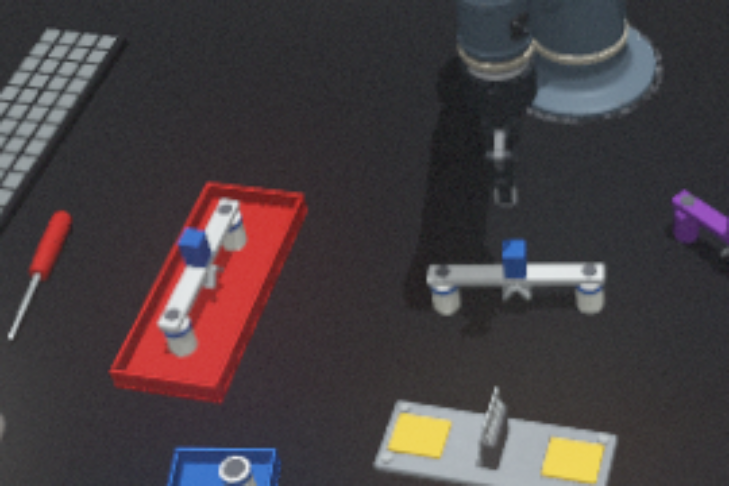

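Arm A stands upright in the tray. Arm B is level above the edge, with its groove over the blade. I'll seat it, release it, retreat straight up and check the tilt.

```bash
python3 - <<'E'
from h import *
lower(K,(.108,.1070,.1062,.1055,.1048))
bot.grip(.045); bot.hold(1.0); bot.move_linear(P(K,.2),0.12); bot.movep([.55,.2,.3],D(0)); bot.hold(.2); st("away")
for n in("scene","top"):
    p=read_camera(n); C,uv=cloud(p,np.ones((420,560),bool)); hsv=cv2.cvtColor(p["img"],cv2.COLOR_RGB2HSV)[uv[:,1],uv[:,0]]
    w=C[(abs(C[:,0]-K[0])<.011)&(abs(C[:,1]-K[1])<.1)&(C[:,2]>.06)&(C[:,2]<.13)&(hsv[:,1]<60)&(abs(C[:,1]-K[1])>.03)]
    f=np.polyfit(w[:,1],w[:,2],1); w=w[abs(w[:,2]-np.polyval(f,w[:,1]))<.012]; f=np.polyfit(w[:,1],w[:,2],1)
    print(n,"tilt",np.degrees(np.arctan(f[0])),np.polyval(f,K[1]),len(w))
    a=C[(abs(C[:,1]-T[1])<.01)&(abs(C[:,0]-T[0])<.1)&(abs(C[:,0]-T[0])>.03)&(C[:,2]>.045)]; f=np.polyfit(a[:,0],a[:,2],1); print(" tray arm tilt",np.degrees(np.arctan(f[0])),np.polyval(f,T[0]))
    if n=="scene": cv2.imwrite("pics/s7.png",cv2.resize(p["img"][130:290,90:360],None,fx=2.7,fy=2.7)[:,:,::-1])
E
```

```text
0.108 27.79 [0.6564 0.0464 0.1079] [ 1.8e+02  1.0e-02 -0.0e+00] F [ 0.39  0.38 -1.23] M [ 0.018 -0.003  0.002] w 0.0232
0.107 28.14 [0.6564 0.0464 0.107 ] [1.8e+02 1.0e-02 0.0e+00] F [-0.71  0.06 -1.55] M [ 0.049  0.003 -0.009] w 0.0229
0.1062 28.49 [0.6566 0.0465 0.1063] [-1.7999e+02 -2.0000e-02  0.0000e+00] F [ 0.94  0.13 -2.04] M [ 0.051 -0.086  0.014] w 0.023
0.1055 28.84 [0.6567 0.0464 0.1061] [-1.7998e+02 -4.0000e-02  0.0000e+00] F [-0.42 -0.51  4.07] M [0.045 0.227 0.036] w 0.0233
away 32.17 [0.5505 0.1982 0.2991] [ 1.7991e+02  6.0000e-02 -1.8000e-01] F [ 0.74 -0.64  0.17] M [0.001 0.015 0.016] w 0.0446
scene tilt 0.06657467960259912 0.10492906266280914 416
 tray arm tilt 0.3599275107734062 0.06330647508757829
top tilt -0.047478769319267526 0.1055947011858371 521
 tray arm tilt 0.1751049818224351 0.06266577923531916
```

View pics/s7.png

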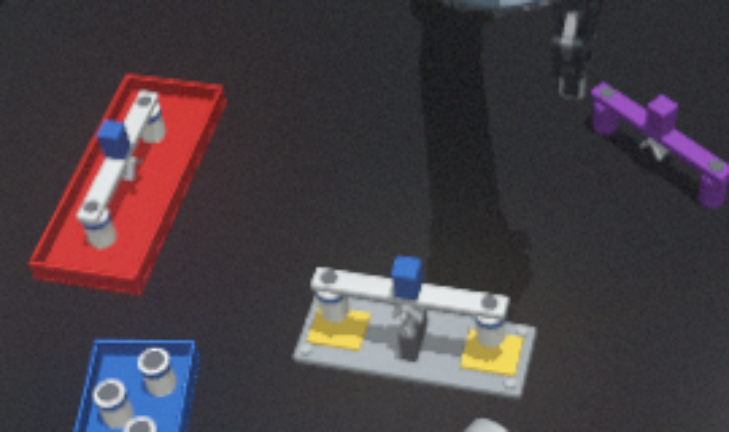

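Arm B sits level on the edge with the gripper well clear. Arm A stands upright in the tray. Handing in.

```bash
python3 -c "
from h import *
bot.job_done()"
```

```text
the job is handed in; nothing more can be done
```

The job is handed in at about 32 s on the robot's clock. The bad arm stands upright in the red reject tray and the good one sits level on the knife edge.

- **Bad arm:** this was the one that stood at y≈0.32. I set it on the edge and let go, and it tipped about 18° onto the pad on the +y side, still astride. I regripped it along its tilt and stood it in the tray. My last check read 0.2–0.4° off level, at the right height for standing on the tray floor.
- **Good arm:** this was the one that stood at y≈0.02. I seated it on the edge and let go, and it stayed balanced. Both cameras read less than 0.1° of tilt after the gripper had moved well clear.

I didn't touch the green and purple look-alikes. No check failed, and the two cameras agreed to about 2 mm, except on the tray centre (about 19 mm apart along its length), where I used the top camera.

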